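Hold open the drain lever of a steam station

ROBOT

A 7-joint arm with a two-finger parallel gripper is mounted at the origin on the work surface. World frame = base frame: x ahead of the robot, y to its left, z up, the work surface at z = 0. Lengths are in m, angles in rad, forces in N, time in s.
With the tool pointing down it reaches from about 0.425 to 0.925 m from the base axis. Payload 6.8 kg.
Tool frame: the origin (TCP) lies at the very end of the fingers, on their centre line; the grasp point (between the pads) lies r.pinch_z behind it (r.pinch_z is the distance from the TCP to the grasp point, in m); z points along the fingers, y is the line along which they close (so a half turn about z gives the same grasp; the last joint's range is limited). The gripper opens to 85 mm and grips with 20 to 120 N. Pads are 22 mm wide; open, the fingers measure 114 mm over their backs; the gripper's body (76 mm by 85 mm) begins 54 mm behind the grasp point. The pads swing forward as they close: fully open they stand 13 mm farther back than shut.
Start: joints at [-1.401, 0.477, 0.022, 1.555, -0.011, 1.109, -0.083], TCP at [0.185, 0.649, 0.231] pointing down, gripper open.
Joint ranges: [-2.96, 2.96], [-0.34, 2.1], [-1.41, 1.46], [0.24, 2.44], [-1.37, 4.51], [0.17, 1.92], [-2.96, 2.96]. Speed limits (rad/s): [2.39, 2.39, 3.14, 3.14, 3.14, 3.14, 3.14].

INTERFACE

Orientations are given as a rotation vector (axis times angle).
In Python, from bench import status, grab_frame, camera_model, r gives the robot as it stands. The module is installed in compiled form; this text tells all that it offers.
- The arm moves only by the shell command python3 -m creep 'ROWS' [FORCE]. ROWS is text: rows parted by semicolons, each of 7 numbers parted by spaces: the turn, a rotation vector about the tool's x, y, z in rad, then the shift along the tool's x, y, z in mm, then the opening, from -1 (shut) to 1 (fully open). In form: rx ry rz tx ty tz fingers; .... A call has 1 to 10 rows; each row is the pose to reach, as a shift and turn from the pose commanded when the call began, along the tool's axes at that moment; what a row does not reach only later rows make up. A row lasts 1/8 s, in which the tool goes at most 62.5 mm and 10.7 degrees, less where a joint would pass 70% of its speed; a pose out of reach is approached as far as the arm can. A call with a gripper value outside its range is refused whole. The fingers move at their own pace and stop on an object; FORCE is the grip in N (left out, the last holds). Time passes only in rows, so rows that repeat a pose let the fingers close. It gives the time, the measured TCP pose, the force, the opening and the grip force at its end, in the units of the state.
- status.get_obs(): the state, without advancing time (a new reading comes with each control period).
- grab_frame(name): name is "scene" or "side" or "wrist"; returns (picture, depth): 480x640x3 uint8, red, green, blue; 480x640 float32, m along the optical axis (not along the pixel's ray), 0 where there is no reading.
- camera_model(name): a dict with "K" (3x3 intrinsics, pixels), "rvec" (rotation vector, rad) and "tvec" (3), from world to camera coordinates, as OpenCV has them. Camera axes: x right, y down, z forward; pixel columns grow to the right and rows downward; lengths in m; the calibration is good to about 2 mm. A picture is of the moment at which its call begins: read the wrist's pose just before it. camera_model takes no time and is no camera call; for the wrist camera it gives the pose at the moment of the call.
- r.hand_in(): hands the job in; it is judged then, once.
The state is a dict: "clock": time; "joints": joint angles; "qvel": joint speeds; "tau": joint torques, N m; "tcp_pos": TCP position; "orientation": TCP orientation; "contact_force": force on the tool from outside, world axes, zero at the start; "moment": the same for the moment, N m; "grip_width": finger opening in m; "gripper_force": force on a finger pad.
Only numpy, scipy, OpenCV 4.12 (cv2) and the standard library are available. Lean on these libraries where they do the work, as an engineer would, in place of code of your own. Each camera call takes 0.05 s, during which the arm holds its last target. There are 200 camera calls.

TASK

The steam station is to be drained: take the blue water tank by its top handle, lift it off its seat and stand it upright, let go, in the middle of the black drip mat lying beside the station. Then press the station's red spring lever down with the fingertips until it is level, its pointer in the green band of the gauge plate, never pushing it on down into the red, and keep it there: finish while still holding the lever level. Leave the other things on the counter where they are, and do not drop the tank.

Things in the scene. Friction and masses are not known exactly. Their poses are not given: they have to be found in the camera images.
- station: Steam station, fixed: grey base 220 (its x) by 280 (its y) by 45 mm high, origin under its centre, x away from the robot, y to the left, at a yaw of up to about 0.4 rad. On its right half (-y) is the tank's seat, on its left half (+y) the red drain lever.
- seat (a point): Centre of the tank's seat on the station's deck, 45 mm above the counter; a black rim 10 mm high round it leaves the tank 4 mm of play on each side.
- tank: Empty blue water tank, 130 (its x) by 100 (its y) by 120 mm high, 0.3 to 0.65 kg, origin at the centre of its underside, z up. Starts in the seat, its axes along the station's. The black handle on top is a bridge along the tank's x.
- tank_handle (a point): Centre of the tank's handle bar, 166 mm above the tank's underside. The bar is 90 mm long (tank's x), 16 mm wide (tank's y) and 20 mm high; two posts at its ends leave a 76 mm long, 36 mm high opening between its underside and the tank's top.
- mat: Black ribbed rubber drip mat, fixed, 180 (its x) by 150 (its y) by 3 mm thick, origin at the centre of its underside; lies to the left or to the right of the station.
- lever (a joint): Angle of the red drain lever in rad, hinged at its end away from the robot. 0: at rest, rising 0.30 rad (17 degrees) towards its free end, which points to the station's -x; grows as the free end is pressed down; 0.30: level, middle of the green band (0.22 to 0.38); above 0.48: in the red; 0.60: stop. A spring pushes it back up whenever it is let go: at the pad about 2.3 N at rest, 5.7 N when level, 7.8 N at the red.
- lever_pad (a point): Centre of the top face of the lever's thumb pad at its free end, 105 mm from the hinge axis and 8 mm above the line through it; it moves with the lever. The pad is 42 mm along the lever by 38 mm wide; its top is 108 mm above the counter when the lever is level, about 139 mm at rest.
- lever_hinge (a point): Point on the lever's hinge axis, mid-width of the lever, 100 mm above the counter, fixed to the station; two dark steel cheeks 26 mm long beside it rise to 115 mm. An upright gauge plate 6 mm thick (white, green, yellow, red from the top), its top 129 mm above the counter, stands at the lever's free end, 34 mm to the left (+y) of the lever's midline.
- button_tray: Clear acrylic tray of buttons, 150 by 110 by 26 mm, loose, on the other side of the station from the mat; leave alone. Origin under its centre.
- spray_bottle: Aluminium spray bottle, 60 mm wide, 204 mm high, loose, at the back; leave alone. Origin under its centre.
- bowl: White bowl 110 mm wide, 45 mm high, loose, at the back; leave alone. Origin under its centre.
- dryer_ball_center (a point): Centre of the green dryer ball, 64 mm across, lying in the bowl; leave alone.
- buckle: Steel belt buckle, 62 by 52 by 6 mm, loose, near the robot on the right; leave alone. Origin under its centre.
- clothes_brush: Wooden clothes brush 170 mm long, loose, near the robot on the left; leave alone. Origin under its middle.
Things that resemble listed ones, but are neither listed nor needed, are in the scene too. Of the things shaped like the tank, the blue one is meant.

How it is judged:
On the way, in this order (a step that is already met when the one before it is completed fails the run):
1. the tank is lifted clear of its seat (height (world z) of tank above 0.07 m), for 0.1 s.
2. the tank stands upright in the middle of the drip mat, let go (horizontal distance between tank and mat below 0.04 m and height (world z) of tank below 0.012 m and angle between tank's own z axis and vertical below 0.1 rad and contact force between tank and the fingers below 0.1 N and linear speed of tank below 0.03 m/s), for 0.3 s.
3. the fingers keep the lever level, in the green band (value of joint lever between 0.22 and 0.38 rad and contact force between lever and the fingers above 1.5 N), for 1 s.
At the end, for the whole second after the job is handed in: The tank stands upright (within 0.1 rad) on the drip mat, its centre within 40 mm of the mat's, at rest and not touched by the fingers; the fingers press the lever (over 1.5 N) and keep it between 0.22 and 0.38 rad, through the last second (all of step 2 and all of step 3); the arm keeps its last pose, push and grip.
It fails at once if the lever is pushed down into the red (beyond 0.48 rad) (value of joint lever above 0.48 rad).
It fails at once if the tank falls free, more than 17 mm above the mat, away from its seat (height (world z) of tank above 0.02 m and distance between tank and seat above 0.02 m and contact force between tank and anything else below 0.05 N).
It fails at once if another thing on the counter is moved by more than 30 mm (distance of any of button_tray, spray_bottle, bowl, dryer_ball_center, buckle, clothes_brush from where it was at the start of the episode above 0.03 m).
It also fails if it takes over 53 s, if anything falls off the work surface, if the arm or the gripper's body presses on something with over 40 N, if the wrist force passes 120 N, or if a joint passes its speed limit or range.

## Working session

There is one attempt and no reset: what is moved stays moved. The work goes in short steps, Python scripts to look and compute and a shell command to move; the robot and the scene stay as the last step left them, time stands still between calls to the robot, and variables do not carry over. Pictures are saved under pics/ and viewed, at most 10 in all, crops included, and the job is handed in when it is done.

```bash
mkdir -p pics
cat > h.py <<'E'
import numpy as np, cv2
from bench import status, grab_frame, camera_model, r
R=lambda v: cv2.Rodrigues(np.array(v,float))[0]
def cam(n):
    m=camera_model(n); return np.array(m["K"]),R(m["rvec"]),np.array(m["tvec"],float).ravel()
def ray(c,uv,z):
    K,Rm,t=c; d=Rm.T@np.linalg.inv(K)@np.array([uv[0],uv[1],1.]); o=-Rm.T@t
    return o+d*(z-o[2])/d[2]
def cloud(c,D):
    K,Rm,t=c; v,u=np.mgrid[:480,:640]; P=np.stack([(u-K[0,2])*D/K[0,0],(v-K[1,2])*D/K[1,1],D],-1)
    return (P-t)@Rm
def proj(c,p):
    K,Rm,t=c; q=K@(Rm@np.array(p)+t); return q[:2]/q[2]
E
python3 - <<'E'
from h import *
o=status.get_obs(); print({k:np.round(v,3) for k,v in o.items()}, r.pinch_z)
for n in("scene","side"):
    c=cam(n);p,d=grab_frame(n); cv2.imwrite(f"pics/{n}0.png",p[:,:,::-1]); np.savez(f"{n}0.npz",p=p,d=d,K=c[0],R=c[1],t=c[2])
    print(n,-c[1].T@c[2])
E
```

```text
{'clock': np.float64(0.0), 'joints': array([-1.401,  0.478,  0.022,  1.556, -0.012,  1.109, -0.083]), 'qvel': array([ 0.001,  0.   , -0.001,  0.001,  0.001, -0.001,  0.001]), 'tau': array([ 0.0000e+00, -5.9646e+01,  1.6070e+00, -2.8120e+01,  1.2000e-02,
        9.0000e-03,  0.0000e+00]), 'tcp_pos': array([0.185, 0.649, 0.23 ]), 'orientation': array([-4.350e-01, -3.111e+00,  3.000e-03]), 'contact_force': array([-0.112,  0.299, -0.151]), 'moment': array([-0.028,  0.004,  0.002]), 'gripper_force': np.float64(0.0), 'grip_width': np.float64(0.085)} 0.0187
scene [ 1.17386954 -0.69786313  1.05589059]
side [ 0.06763216 -0.67608579  0.80992771]
```

View pics/scene0.png

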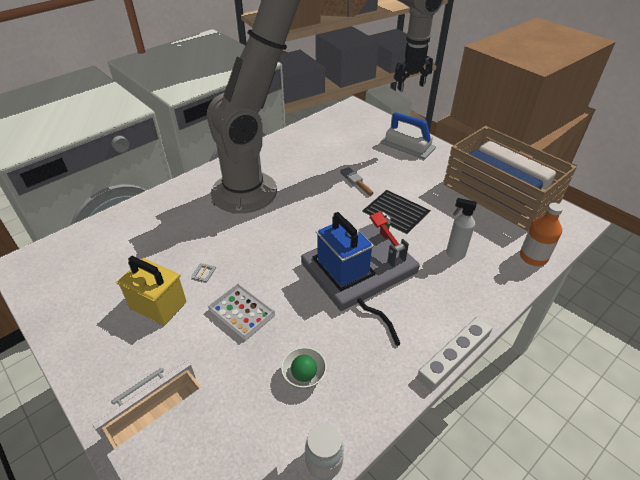

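View pics/side0.png

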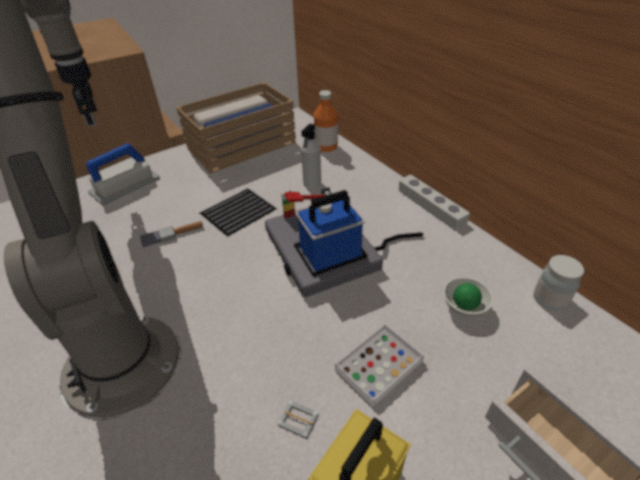

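The blue tank in the seat is at scene (345,252) and side (332,235). Lookalikes are the yellow tank at scene (152,290) and side (360,455), and the iron with the blue handle at scene (410,130) and side (120,170). I choose the blue tank. The black mat is at scene (397,210) and side (238,211), to the left of the station. The lever is at scene (382,225).

```bash
cat > m.py <<'E'
from h import *
A={}
for n in("scene","side"):
    z=np.load(n+"0.npz"); p,d=z["p"],z["d"]; c=(z["K"],z["R"],z["t"]); W=cloud(c,d); A[n]=(p,W,c)
    hsv=cv2.cvtColor(p,cv2.COLOR_RGB2HSV); ok=(d>0)&(W[...,0]>.3)&(W[...,0]<1.0)&(abs(W[...,1])<.45)
    def rect(m,tag):
        P=W[m]; 
        if len(P)<10: print(n,tag,len(P)); return
        (cx,cy),s,a=cv2.minAreaRect(P[:,:2].astype(np.float32)); print(n,tag,len(P),"c",np.round([cx,cy],4),"size",np.round(s,3),"ang",round(a,1),"z",np.round(np.percentile(P[:,2],[5,50,95]),3))
    Z=W[...,2]; dark=hsv[...,2]<70
    def big(m):
        k,l,s,_=cv2.connectedComponentsWithStats(m.astype(np.uint8)); return l==1+np.argmax(s[1:,4])
    blue=(hsv[...,0]>100)&(hsv[...,0]<130)&(hsv[...,1]>120)
    rect(big(ok&blue&(Z>.155)&(Z<.175)),"tanktop")
    rect(big(ok&dark&(Z>.205)&(Z<.235)),"handle")
    rect(big(ok&dark&(Z<.012)&(Z>-.01)&(W[...,1]>.05)),"mat")
    red=((hsv[...,0]<8)|(hsv[...,0]>172))&(hsv[...,1]>140)
    rect(big(ok&red&(Z>.08)&(Z<.17)),"lever")
    rect(ok&red&(Z>.125)&(Z<.17),"leverpad")
    rect(big(ok&(Z>.036)&(Z<.05)),"deck")
p=A["scene"][0]; q=A["side"][0]
cv2.imwrite("pics/crop0.png",np.hstack([cv2.resize(p[190:310,290:430],None,fx=2.8,fy=2.8,interpolation=2),cv2.resize(q[180:300,255:395],None,fx=2.8,fy=2.8,interpolation=2)])[:,:,::-1])
E
python3 m.py
```

```text
scene tanktop 824 c [ 0.528  -0.0233] size [0.096 0.128] ang 79.4 z [0.16  0.163 0.166]
scene handle 213 c [ 0.5305 -0.0242] size [0.018 0.089] ang 79.6 z [0.206 0.217 0.221]
scene mat 988 c [0.4365 0.3213] size [0.182 0.157] ang 7.5 z [-0.003  0.001  0.005]
scene lever 270 c [0.5555 0.1294] size [0.052 0.11 ] ang 89.7 z [0.107 0.13  0.141]
scene leverpad 157 c [0.5259 0.1253] size [0.042 0.047] ang 77.5 z [0.128 0.136 0.142]
scene deck 2576 c [0.5398 0.0343] size [0.282 0.222] ang 79.6 z [0.038 0.043 0.047]
side tanktop 1074 c [ 0.5243 -0.0253] size [0.093 0.12 ] ang 79.9 z [0.163 0.165 0.168]
side handle 314 c [ 0.5254 -0.0247] size [0.017 0.091] ang 79.2 z [0.206 0.217 0.222]
side mat 1671 c [0.4351 0.3169] size [0.175 0.145] ang 8.3 z [0.001 0.003 0.006]
side lever 177 c [0.5452 0.1141] size [0.054 0.099] ang 63.7 z [0.115 0.137 0.144]
side leverpad 137 c [0.524  0.1187] size [0.035 0.053] ang 74.9 z [0.129 0.139 0.145]
side deck 2525 c [0.5341 0.0361] size [0.284 0.228] ang 79.3 z [0.039 0.045 0.048]
```

View pics/crop0.png

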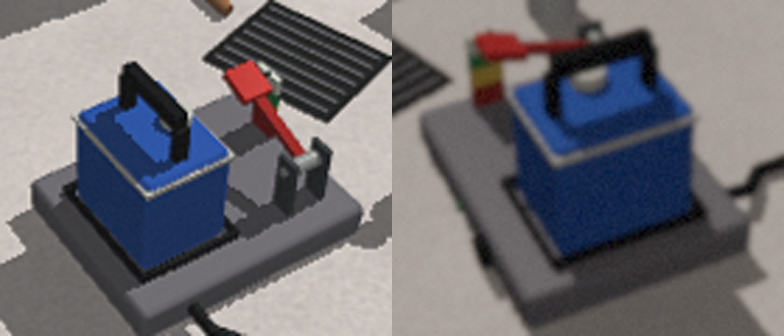

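```bash
cat >> h.py <<'E'
def rel(pos,yaw):
    "tool-frame shift (mm) and turn to a tool-down pose whose tool y lies at yaw+90deg"
    o=status.get_obs(); R0=R(o["orientation"]); c,s=np.cos(yaw),np.sin(yaw)
    Rt=np.array([[-c,-s,0],[-s,c,0],[0,0,-1.]]).T.T
    Rt=np.array([[-c,-s,0],[-s,c,0],[0,0,-1.]])
    print("clock",round(float(o["clock"]),2),"turn",np.round(cv2.Rodrigues(R0.T@Rt)[0].ravel(),3),"shift",np.round(1000*R0.T@(np.array(pos)-o["tcp_pos"]),1))
E
python3 -m creep '0 0 -.01 -10 -10 -10 1;0 0 -.02 -40 -43 -30 1;0 0 -.04 -80 -86 -50 1;0 0 -.06 -120 -129 -70 1;0 0 -.08 -160 -172 -80 1;0 0 -.096 -200 -215 -80 1;0 0 -.096 -240 -258 -80 1;0 0 -.096 -280 -301 -80 1;0 0 -.096 -320 -344 -80 1;0 0 -.096 -360 -387 -80 1' 80
python3 -c "
from h import *
rel([.528,-.0243,.30],np.radians(-10.4))"
```

```text
clock: 1.35
tcp_pos: [0.4256, 0.1754, 0.312]
orientation: [0.286, 3.128, 0.002]
contact_force: [0.6, 0.2, -0.4]
grip_width: 0.0858
gripper_force: 0.0
clock 1.35 turn [ 0.001  0.001 -0.001] shift [-136.9 -177.9   11.9]
```

```bash
python3 -m creep '0 0 0 -34 -44 0 1;0 0 0 -68 -89 5 1;0 0 0 -103 -134 10 1;0 0 0 -130 -170 12 1;0 0 0 -137 -178 12 1;0 0 0 -137 -178 12 1'
python3 - <<'E'
from h import *
rel([.528,-.0243,.30],np.radians(-10.4))
c=cam("wrist");p,d=grab_frame("wrist");cv2.imwrite("pics/w1.png",p[:,:,::-1])
W=cloud(c,d);Z=W[...,2];v=p.max(-1)
m=(d>0)&(Z>.205)&(Z<.235)&(v<80)&(np.hypot(W[...,0]-.528,W[...,1]+.024)<.08)
P=W[m];print(len(P),cv2.minAreaRect(P[:,:2].astype(np.float32)),np.percentile(P[:,2],[5,50,95]),-c[1].T@c[2])
print(proj(c,[.528,-.0243,.221]))
E
```

```text
clock: 2.1
tcp_pos: [0.5274, -0.0222, 0.2995]
orientation: [-0.287, -3.128, -0.001]
contact_force: [-0.7, -0.1, -0.2]
grip_width: 0.0855
gripper_force: 0.0
clock 2.1 turn [ 0.    -0.    -0.002] shift [-1.  -2.  -0.5]
3468 ((0.5244230628013611, -0.021152205765247345), (0.014825939200818539, 0.09358464926481247), 79.66131591796875) [0.21875526 0.22032796 0.22141938] [ 0.45496004 -0.00894631  0.44175648]
[319.48017186 252.35269721]
```

View pics/w1.png

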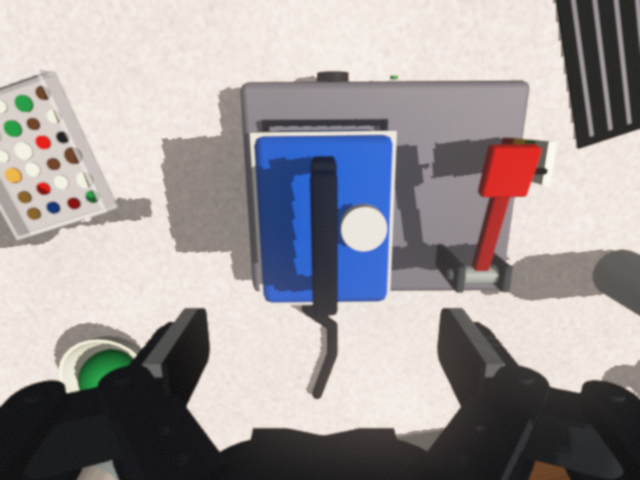

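The wrist view shows the blue tank with its bar at (323,235), midway between the fingers. The lever pad is at (510,170) and the hinge at (481,275). The bar measures within 3 mm of the plan, so I descend and grip.

```bash
python3 -m creep '0 0 0 0 0 30 1;0 0 0 0 0 65 1;0 0 0 0 0 92 1;0 0 0 0 0 104 1;0 0 0 0 0 108 1;0 0 0 0 0 108 1;0 0 0 0 0 108 -1;0 0 0 0 0 108 -1;0 0 0 0 0 108 -1;0 0 0 0 0 108 -1' 80
python3 -m creep '0 0 0 0 0 0 -1;0 0 0 0 0 -4 -1;0 0 0 0 0 -10 -1;0 0 0 0 0 -18 -1;0 0 0 0 0 -28 -1;0 0 0 0 0 -40 -1;0 0 0 0 0 -40 -1'
python3 - <<'E'
from h import *
c=cam("wrist");p,d=grab_frame("wrist");np.savez("w2.npz",p=p,d=d,K=c[0],R=c[1],t=c[2])
cv2.imwrite("pics/w2.png",p[:,:,::-1])
p,d=grab_frame("side");cv2.imwrite("pics/s2.png",cv2.resize(p[120:300,220:460],None,fx=3,fy=3)[:,:,::-1])
E
```

```text
clock: 3.4
tcp_pos: [0.5278, -0.0218, 0.1916]
orientation: [0.285, 3.128, -0.0]
contact_force: [1.1, 1.0, -1.8]
grip_width: 0.0148
gripper_force: 78.0
clock: 4.28
tcp_pos: [0.5286, -0.0216, 0.2326]
orientation: [0.285, 3.126, 0.001]
contact_force: [-0.2, -0.1, -3.6]
grip_width: 0.015
gripper_force: 78.0
```

View pics/s2.png

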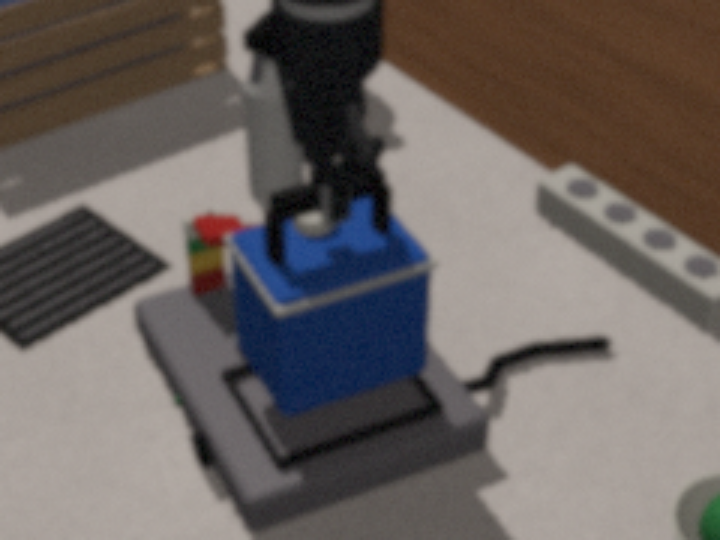

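The side view shows the tank hanging upright and clear of the seat. Next I raise it over the lever's height and carry it to the mat at (0.436, 0.319).

```bash
python3 -m creep '0 0 0 0 0 -10 -1;0 0 0 0 0 -30 -1;0 0 0 0 0 -55 -1;0 0 0 0 0 -80 -1;0 0 0 0 0 -95 -1;0 0 0 0 0 -102 -1;0 0 0 4 8 -102 -1;0 0 0 12 25 -102 -1;0 0 0 25 50 -102 -1;0 0 0 40 80 -102 -1'
python3 -m creep '0 0 0 16 32 0 -1;0 0 0 32 66 0 -1;0 0 0 48 100 0 -1;0 0 0 64 134 0 -1;0 0 0 80 168 0 -1;0 0 0 94 198 0 -1;0 0 0 104 220 0 -1;0 0 0 110 233 0 -1;0 0 0 112 238 0 -1;0 0 0 112 238 0 -1'
python3 - <<'E'
from h import *
rel([.437,.320,.165],np.radians(-10.4))
z={}
for n in ("scene","side"):
    c=cam(n);p,d=grab_frame(n);W=cloud(c,d);h=cv2.cvtColor(p,cv2.COLOR_RGB2HSV)
    m=(d>0)&(h[...,0]>100)&(h[...,0]<130)&(h[...,1]>120)&(np.hypot(W[...,0]-.437,W[...,1]-.32)<.1)
    P=W[m];t=P[:,2].max();print(n,np.percentile(P[:,2],[1,99]),cv2.minAreaRect(P[P[:,2]>np.percentile(P[:,2],99)-.012][:,:2].astype(np.float32)))
E
```

```text
clock: 5.62
tcp_pos: [0.5018, 0.0652, 0.3322]
orientation: [-0.286, -3.127, 0.001]
contact_force: [0.2, 0.9, -4.0]
grip_width: 0.0145
gripper_force: 78.2
clock: 6.88
tcp_pos: [0.4359, 0.3181, 0.333]
orientation: [-0.286, -3.128, 0.001]
contact_force: [-0.1, -0.9, -3.8]
grip_width: 0.0147
gripper_force: 78.2
clock 6.88 turn [-0.001 -0.    -0.001] shift [ -0.8   2.2 168. ]
scene [0.19444807 0.31557348] ((0.43919917941093445, 0.31488093733787537), (0.09670858085155487, 0.12656943500041962), 77.4396743774414)
side [0.19433184 0.35406375] ((0.43349000811576843, 0.30407923460006714), (0.063982754945755, 0.06078752875328064), 29.525068283081055)
```

```bash
python3 -m creep '0 0 0 0 1 12 -1;0 0 0 0 2 40 -1;0 0 0 0 3 75 -1;0 0 0 0 3 110 -1;0 0 0 0 3 140 -1;0 0 0 0 3 160 -1;0 0 0 0 3 172 -1;0 0 0 0 3 177 -1;0 0 0 0 3 180 -1;0 0 0 0 3 180 -1'
python3 -m creep '0 0 0 0 0 1 -1;0 0 0 0 0 2 -1;0 0 0 0 0 3 -1;0 0 0 0 0 3 -1'
```

```text
clock: 8.22
tcp_pos: [0.4365, 0.3218, 0.1537]
orientation: [0.285, 3.128, 0.001]
contact_force: [-0.1, -0.9, -3.7]
grip_width: 0.0148
gripper_force: 78.1
clock: 8.72
tcp_pos: [0.4362, 0.3216, 0.1503]
orientation: [-0.285, -3.129, 0.0]
contact_force: [0.8, -0.2, -3.7]
grip_width: 0.015
gripper_force: 78.1
```

```bash
python3 -m creep '0 0 0 0 0 .7 -1;0 0 0 0 0 1.4 -1;0 0 0 0 0 2 -1;0 0 0 0 0 2 -1'; python3 -c "
from h import *
c=cam('side');p,d=grab_frame('side');cv2.imwrite('pics/s3.png',cv2.resize(p[100:250,150:350],None,fx=3,fy=3)[:,:,::-1])
W=cloud(c,d);h=cv2.cvtColor(p,cv2.COLOR_RGB2HSV)
m=(d>0)&(h[...,0]>100)&(h[...,0]<130)&(h[...,1]>120)&(np.hypot(W[...,0]-.437,W[...,1]-.32)<.1)
P=W[m];print(np.percentile(P[:,2],[1,5,95,99]))"
```

```text
clock: 9.22
tcp_pos: [0.4364, 0.3216, 0.1496]
orientation: [-0.286, -3.128, -0.001]
contact_force: [-3.4, -3.3, 9.2]
grip_width: 0.015
gripper_force: 80.1
[0.00359031 0.01361666 0.12571574 0.1507689 ]
```

View pics/s3.png

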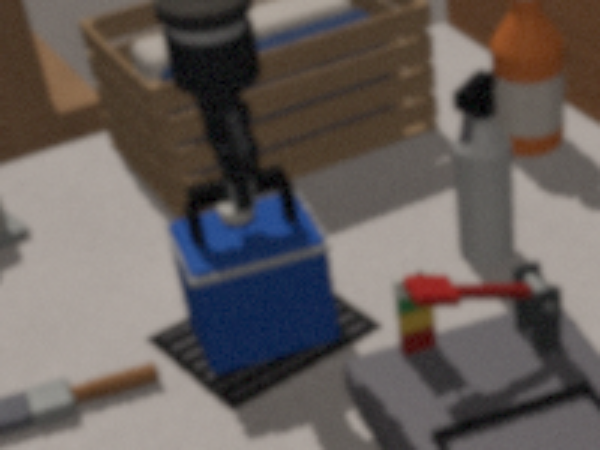

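The tank stands on the mat: the side view shows it upright near mid-mat, and the force reads +9 N upward. I release and rise.

```bash
python3 -m creep '0 0 0 0 0 -1 -1;0 0 0 0 0 -1 1;0 0 0 0 0 -1 1;0 0 0 0 0 -1 1;0 0 0 0 0 -1 1;0 0 0 0 0 -12 1;0 0 0 0 0 -40 1;0 0 0 0 0 -80 1;0 0 0 0 0 -110 1;0 0 0 0 0 -120 1'
python3 -m creep '0 0 0 -30 -30 -10 1;0 0 0 -60 -75 -10 1;0 0 0 -90 -120 -10 1;0 0 0 -105 -145 -10 -1;0 0 0 -110 -155 -10 -1;0 0 0 -110 -155 -10 -1;0 0 0 -110 -155 -10 -1'
python3 - <<'E'
from h import *
rel([.525,.122,.25],np.radians(-10.4))
def rect(P): 
    (cx,cy),s,a=cv2.minAreaRect(P[:,:2].astype(np.float32)); return np.round([cx,cy,*s,a],4),np.round(np.percentile(P[:,2],[5,50,95]),4)
for n in("scene","side","wrist"):
    c=cam(n);p,d=grab_frame(n);W=cloud(c,d);Z=W[...,2];h=cv2.cvtColor(p,cv2.COLOR_RGB2HSV)
    if n!="side": cv2.imwrite(f"pics/{n}4.png",p[:,:,::-1])
    near=(d>0)&(np.hypot(W[...,0]-.437,W[...,1]-.32)<.1)
    P=W[near&(h[...,0]>100)&(h[...,0]<130)&(h[...,1]>120)&(Z>.115)&(Z<.13)]
    if len(P)>20: print(n,"tank",rect(P))
    red=(d>0)&((h[...,0]<8)|(h[...,0]>172))&(h[...,1]>140)&(np.hypot(W[...,0]-.55,W[...,1]-.125)<.1)
    for a,b in((.126,.16),(.09,.126)):
        P=W[red&(Z>a)&(Z<b)]
        if len(P)>20: print(n,"red",a,len(P),rect(P))
E
```

```text
clock: 10.52
tcp_pos: [0.4371, 0.3222, 0.2708]
orientation: [0.285, 3.126, 0.005]
contact_force: [0.7, 0.6, -0.3]
grip_width: 0.0853
gripper_force: 0.0
clock: 11.4
tcp_pos: [0.5158, 0.1511, 0.278]
orientation: [-0.281, -3.128, -0.001]
contact_force: [0.1, 0.5, 0.4]
grip_width: 0.0125
gripper_force: 0.0
clock 11.4 turn [ 0.    -0.001  0.002] shift [-14.3 -27.   28. ]
scene tank (array([ 0.439 ,  0.3195,  0.1   ,  0.128 , 78.1345]), array([0.1171, 0.1208, 0.1243]))
scene red 0.126 169 (array([5.3130e-01, 1.2290e-01, 4.1400e-02, 6.1500e-02, 7.4947e+01]), array([0.1272, 0.1352, 0.142 ]))
scene red 0.09 108 (array([5.62800e-01, 1.21800e-01, 2.93000e-02, 9.74000e-02, 6.48396e+01]), array([0.1049, 0.1153, 0.1241]))
side tank (array([ 0.4349,  0.3178,  0.0955,  0.1201, 79.5055]), array([0.1208, 0.1231, 0.1255]))
side red 0.126 133 (array([5.26500e-01, 1.20500e-01, 3.44000e-02, 5.75000e-02, 8.39428e+01]), array([0.1319, 0.1391, 0.1442]))
side red 0.09 68 (array([5.57200e-01, 1.23000e-01, 2.64000e-02, 1.03900e-01, 6.21675e+01]), array([0.1049, 0.1155, 0.1244]))
wrist tank (array([ 0.4448,  0.3195,  0.0961,  0.1058, 79.9377]), array([0.1206, 0.1226, 0.1239]))
wrist red 0.126 2602 (array([5.2480e-01, 1.2570e-01, 3.7800e-02, 5.5100e-02, 7.9827e+01]), array([0.1285, 0.1387, 0.1435]))
wrist red 0.09 611 (array([5.66300e-01, 1.18400e-01, 1.38000e-02, 4.90000e-02, 7.96954e+01]), array([0.1139, 0.1199, 0.1253]))
```

View pics/wrist4.png

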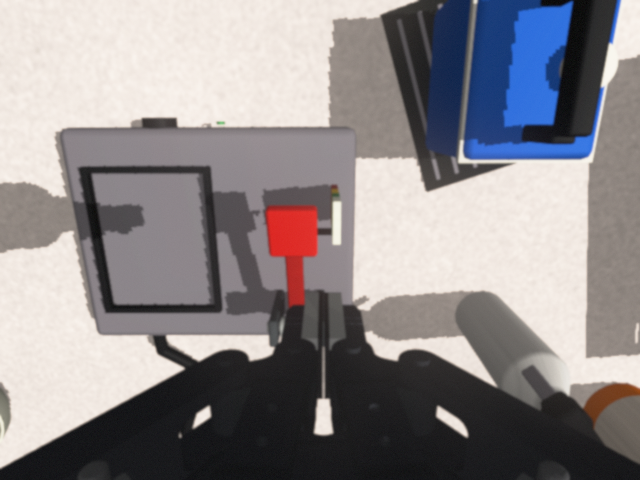

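The wrist view shows the tank on the mat at the upper right, its centre at about (0.437, 0.319), within 3 mm of mat centre. The red pad spans (267–317, 207–256), with the gauge plate at (336,218). Now I locate the pad centre.

Run:
```python
from h import *
c=cam("wrist");p,d=grab_frame("wrist");h=cv2.cvtColor(p,cv2.COLOR_RGB2HSV)
m=(((h[...,0]<8)|(h[...,0]>172))&(h[...,1]>140)).astype(np.uint8)
m[:195]=0;m[:,:250]=0;m[:,325:]=0;m[320:]=0
m=cv2.morphologyEx(m,cv2.MORPH_OPEN,np.ones((25,25)))
x,y,w,hh=cv2.boundingRect(m);M=cv2.moments(m,True);uv=(M["m10"]/M["m00"],M["m01"]/M["m00"]);print(x,y,w,hh,uv)
q=ray(c,uv,.139);W=cloud(c,d);print(q,W[int(uv[1]),int(uv[0])])
rel([q[0],q[1],.15],np.radians(-10.4))
```

```text
268 206 49 50 (292.359900373599, 230.24823578248237)
[0.51600471 0.12754225 0.139     ] [0.51561165 0.12739557 0.13961255]
clock 11.6 turn [ 0.    -0.     0.001] shift [ -4.  -22.5 128.2]
```

```bash
python3 -m creep '0 0 0 -2 -10 5 -1;0 0 0 -4 -20 20 -1;0 0 0 -4 -22.5 50 -1;0 0 0 -4 -22.5 85 -1;0 0 0 -4 -22.5 110 -1;0 0 0 -4 -22.5 120 -1;0 0 0 -4 -22.5 124 -1;0 0 0 -4 -22.5 124 -1'
python3 -m creep '0 0 0 0 0 5 -1;0 0 0 0 0 10 -1;0 0 0 1 0 15 -1;0 0 0 2 0 19 -1;0 0 0 3 0 22 -1;0 0 0 3 0 22 -1'
```

```text
clock: 12.6
tcp_pos: [0.5167, 0.1263, 0.1547]
orientation: [0.286, 3.128, 0.001]
contact_force: [-0.0, 0.6, 0.2]
grip_width: -0.0001
gripper_force: 0.0
clock: 13.35
tcp_pos: [0.5132, 0.1271, 0.1322]
orientation: [-0.285, -3.128, -0.0]
contact_force: [-1.8, 1.2, 3.6]
grip_width: 0.0002
gripper_force: 1.4
```

```bash
python3 -m creep '0 0 0 1 0 5 -1;0 0 0 2 0 10 -1;0 0 0 3 0 14 -1;0 0 0 3.5 0 18 -1;0 0 0 4 0 21 -1;0 0 0 4 0 23 -1;0 0 0 4 0 24 -1;0 0 0 4 0 24 -1;0 0 0 4 0 24 -1'
python3 - <<'E'
from h import *
for n,(a,b,cc,dd) in {"side":(150,270,240,400),"scene":(160,280,340,500)}.items():
    p,d=grab_frame(n); globals()[n]=cv2.resize(p[a:b,cc:dd],None,fx=2.5,fy=2.5,interpolation=2)
cv2.imwrite("pics/end.png",np.hstack([side,scene])[:,:,::-1])
E
```

```text
clock: 14.48
tcp_pos: [0.5095, 0.1278, 0.1084]
orientation: [0.285, 3.128, 0.0]
contact_force: [0.1, 1.6, 5.9]
grip_width: -0.0
gripper_force: 2.5
```

View pics/end.png

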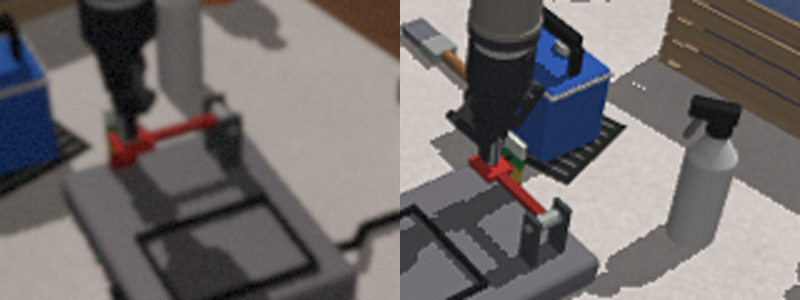

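The fingertips rest on the pad, side crop at (130,140). The lever is level, with a tip height of 0.108 m and 5.9 N as expected, and the tank stands on the mat. I hold for over a second and hand in.

```bash
python3 -m creep '0 0 0 0 0 0 -1;0 0 0 0 0 0 -1;0 0 0 0 0 0 -1;0 0 0 0 0 0 -1;0 0 0 0 0 0 -1;0 0 0 0 0 0 -1;0 0 0 0 0 0 -1;0 0 0 0 0 0 -1;0 0 0 0 0 0 -1;0 0 0 0 0 0 -1' && python3 -c "
from bench import r
print(r.hand_in())"
```

```text
clock: 15.82
tcp_pos: [0.5095, 0.1278, 0.1085]
orientation: [0.285, 3.128, 0.0]
contact_force: [0.6, 1.1, 4.4]
grip_width: 0.0001
gripper_force: 2.5
the job is handed in; nothing more can be done
None
```

I handed the job in at about 16 s: the blue tank stands upright within about 3 mm of the drip mat's centre, and the fingertips hold the lever level with 4–6 N; the hand-in returned no verdict.

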